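Unlock the bakery till and hold the latch back

ROBOT

A 6-joint arm with a two-finger parallel gripper is mounted at the origin on the work surface. World frame = base frame: x ahead of the robot, y to its left, z up, the work surface at z = 0. Lengths are in m, angles in rad, forces in N, time in s.
With the tool pointing down it reaches from about 0.3 to 0.775 m from the base axis. Payload 14.6 kg.
Tool frame: the origin (TCP) lies at the very end of the fingers, on their centre line; the grasp point (between the pads) lies 19 mm behind it (ctrl.hold_point_z is the z of the grasp point in the tool frame, in m); z points along the fingers, y is the direction in which the jaws open and shut (so a half turn about z gives the same grasp; the last joint's range is limited). The gripper opens to 94 mm and grips with 3 to 60 N. Pads are 16 mm wide; open, the fingers measure 119 mm over their backs; the gripper's body (75 mm by 177 mm) begins 78 mm behind the grasp point.
Start: joints at [-1.409, 0.3, 1.521, -0, 1.321, -0.067], TCP at [0.125, -0.536, 0.205] pointing down, gripper open.
Joint ranges: [-3.03, 3.03], [-0.79, 2.21], [0.23, 2.52], [-1.04, 4.18], [0, 3.07], [-2.55, 2.55]. Speed limits (rad/s): [2.22, 2.22, 2.57, 3.14, 3.14, 3.14].

INTERFACE

Orientations are given as [roll, pitch, yaw] about the fixed x, y, z axes, in that order (R = Rz(yaw) Ry(pitch) Rx(roll)).
In Python, from station import ctrl, cams, hand_in gives the robot as it stands.
- The arm moves only by the tool servo_tool, never from a script. Its argument "rows" is a list of rows, each a list of 7 numbers: the shift along the world's x, y, z in m, then the turn, a rotation vector about the world's x, y, z in rad, then the gripper command: -1 is shut, 1 is fully open, values between are in proportion. A call has exactly 8 rows; each row is the pose to reach, as a shift and turn from the pose measured when the call began; what a row does not reach only later rows make up. A row lasts 1/12 s, in which the tool goes at most 41.7 mm and 7.16 degrees, less where a joint would pass 70% of its speed; a pose out of reach is approached as far as the arm can. A call with a gripper value outside its range is refused whole. The fingers move at their own pace and stop on an object; "newtons" is the grip in N (left out, the last holds). Time passes only in rows, so rows that repeat a pose let the fingers close, or fill a call up. It gives the time, the measured TCP pose, the force and the opening at its end, in the units of the state.
- ctrl.get_obs(): the state, without advancing time (a new reading comes with each control period).
- cams.camera(name): name is "side" or "top"; returns a dict with "image" (420x560x3 uint8, red, green, blue), "depth" (420x560 float32, m along the optical axis (not along the pixel's ray), 0 where there is no reading), "fx", "fy", "cx", "cy" (pixels), "rvec" (rotation vector, rad) and "tvec" (3), from world to camera coordinates, as OpenCV has them. Camera axes: x right, y down, z forward; pixel columns grow to the right and rows downward; lengths in m; the calibration is good to about 2 mm. A picture is of the moment at which its call begins.
- hand_in(): hands the job in, once; it reports no verdict.
Trained networks look in a picture, given as the dict that the camera call returned (one of the last four; its "shot" number tells which), for a name from the list of things; names that differ only in an ending like _2 or _b are one class to them, and where a whole thing is asked for, a point or a joint stands for the part that bears it (a point fixed in the world has none). Each returns a list of dicts, best first, with "p" (0 to 1); they miss things now and then, are a little off and sometimes report something else, mostly with a low value. They report only what shows in the picture. A call takes as long as a camera call.
- cams.spot_in(picture, name): "box" ([left, top, right, bottom] as shares, 0 to 1, of the picture: columns of its width, rows of its height, round what is visible of it).
- cams.place_of(picture, name): "at" ([column, row] as shares, 0 to 1, of the picture: columns of its width, rows of its height: a listed point, or the origin of a listed thing).
The state is a dict: "time_s": time; "qpos": joint angles; "joint_vel": joint speeds; "tau": joint torques, N m; "ee_pos": TCP position; "eef_rot": TCP orientation; "force": force on the tool from outside, world axes, zero at the start; "moment": the same for the moment, N m; "grip_width": finger opening in m.
Only numpy, scipy, OpenCV 4.12 (cv2) and the standard library are available. Lean on these libraries where they do the work, as an engineer would, in place of code of your own. Each camera call takes 0.05 s, during which the arm holds its last target.

TASK

Take the till key, the one with the wide flat grip, out of the key block and push it fully home in the lock on the till; the pins are sticky, so wiggle it past them where it hangs. Then turn it clockwise a quarter turn to its stop, so that the lid springs up, and finish while still gripping the key and holding it turned against its spring, so that I can lift the lid. Leave the other two keys in the block and do not shift the things standing about on the counter.

Things in the scene. Friction and masses are not known exactly. Their poses are not given: they have to be found in the camera images.
- till: flip-top cash drawer, dark painted steel, fixed to the counter, 170 (x) x 460 (y) x 100 mm high. Origin: centre of its underside; x points from its front (robot side) to its back, y along its length, z up. The front 65 mm of its top is a fixed deck at 100 mm, with the lock near its end at -y; behind it is the lid.
- lock_face (a point): centre of the lock's face, 105 mm above the counter, 30 mm behind the till's front edge, 80 mm from its end; axes as the till's. The face is a steel collar, 36 mm across, 5 mm above the deck, with a round opening of 20 mm. The key enters straight down, its width along this x axis, either way round, and is home when its shoulder rests on the collar.
- keyway (a point): mouth of the keyway, 2 mm below lock_face on the same axis, in the brass plug: a slot 13 mm (x at rest) by 5 mm (y), its edges sloped by 2.5 mm. Sprung pins in its two narrow ends, 8 and 14 mm below the face, catch the blade's round shoulders twice on the way in. Pushed straight it can hang there at 25 to 35 N; twisted to and fro by 0.1 rad while pushed slowly (8 mm/s) it passes at 10 to 20 N.
- lock_plug (a joint): turn of the plug, rad: 0 at rest, grows clockwise seen from above, stop at 1.5. A fixed plate 19 mm down passes the blade only with the plug at 0 and lets it turn only within 3 mm of home; turned, it locks the key in. A spring drives it back (0.03 N m at 0, 0.11 at the stop). Play of the key in the slot and give in the grip take 0.15 to 0.25 rad of the hand's turn. The latch lets go at about 1.1.
- till_lid (a joint): angle of the lid about its hinge along the till's back edge, rad: 0 shut, rises by itself to 0.15 when unlatched (its front edge comes up 15 mm). The lid's front edge is 36 mm behind the lock's axis.
- till_key: till key, loose, 40 g, standing blade down in the key block, its shoulder on the block's top. Grip: black, flat, 28 (x) x 10 (y) x 34 mm high. Origin: middle of the shoulder (underside of the grip), z up. The steel blade runs down 38 mm, 12 (x) x 4 mm (y), with round ends; from 17 to 24 mm down it is a round 4 mm stem, and its last 4 mm are a round 4 mm point.
- till_key_tip (a point): the point of the till key's blade, 38 mm below its shoulder
- key_block: block of pale wood, fixed, 60 (x) x 200 (y) x 50 mm high, origin: centre of its underside; three slots in its top, 60 mm apart along y, each 16 mm (y) x 8 mm (x) and 42 mm deep, with a key standing in each; the till key's width lies along the block's y. Which key is in which slot varies.
- round_key: another key in the block, loose: round black grip, 24 mm across, 30 mm high. Origin: middle of the grip's underside
- square_key: another key in the block, loose: square black grip, 16 x 16 mm, 22 mm high. Origin: middle of the grip's underside
- cup_stack: stack of white cups, loose, upright, 82 mm across, 119 mm high; origin: centre of its underside
- tip_jar: glass jar with a steel cap, loose, upright, 84 mm across, 115 mm high; origin: centre of its underside
- card_reader: grey card reader, loose, lying, 150 x 75 x 22 mm; origin: centre of its underside
- tongs: steel pastry tongs, loose, lying along their x, 240 mm long, 50 mm wide, 22 mm high
- tablet: black tablet, loose, lying, 170 x 245 x 9 mm; origin: centre of its underside
- price_card: paper price card in a small steel foot, loose, 65 mm wide, 66 mm high; origin: centre of its underside

How it is judged:
On the way, in this order (a step that is already met when the one before it is completed fails the run):
1. the till key is gripped and lifted clear of the block (contact force between the fingers and till_key above 1 N and z of till_key_tip in the frame of key_block above 0.055 m), for 0.1 s.
2. the till key is fully home in the lock, not yet turned (z of till_key in the frame of lock_face below 0.0025 m and horizontal distance between till_key and lock_face below 0.003 m and angle between till_key's own z axis and vertical below 0.12 rad and contact force between the fingers and till_key above 1 N and value of joint lock_plug below 0.4 rad), for 0.1 s.
3. the key is turned clockwise a quarter turn and the lid has sprung up (z of till_key in the frame of lock_face below 0.0025 m and horizontal distance between till_key and lock_face below 0.003 m and angle between till_key's own z axis and vertical below 0.12 rad and contact force between the fingers and till_key above 1 N and value of joint lock_plug above 1.2 rad and value of joint till_lid above 0.1 rad), for 0.3 s.
At the end, for the whole second after the job is handed in: the key is gripped with over 1 N, home in the lock (shoulder within 2.5 mm of the face, within 3 mm of its axis, within 7 degrees of upright), the plug is held turned beyond 1.2 rad and still, and the lid is up by more than 0.1 rad (all of step 3 and velocity of joint lock_plug below 0.2 rad/s); the arm keeps its last pose, push and grip.
It fails at once if another key or a thing on the counter shifted by more than 20 mm (distance of any of round_key, square_key, cup_stack, tip_jar, card_reader, tongs, tablet, price_card from where it was at the start of the episode above 0.02 m).
It also fails if it takes over 61 s, if anything falls off the work surface, if the arm or the gripper's body presses on something with over 40 N, if the wrist force passes 120 N, or if a joint passes its speed limit or range.

## Working session

There is one attempt and no reset: what is moved stays moved. The work goes in short steps, Python scripts to look and compute and a tool call to move; the robot and the scene stay as the last step left them, time stands still between calls to the robot, and variables do not carry over. Pictures are saved under pics/ and viewed, and the job is handed in when it is done.

Besides the shell and the picture viewer there is one more tool, called as name(argument=value, ...), one argument or row to a line, values as JSON. servo_tool: Moves the arm, as the interface text tells. Its arguments: {"type":"object","properties":{"rows":{"type":"array"},"newtons":{"type":"number"}},"required":["rows"]}

```bash
mkdir -p pics; ls
cat > h.py <<'E'
import numpy as np, cv2
from station import ctrl, cams
def ray(p,u,v):
    R,_=cv2.Rodrigues(np.array(p['rvec'],float)); t=np.array(p['tvec'],float).reshape(3)
    d=R.T@np.array([(u-p['cx'])/p['fx'],(v-p['cy'])/p['fy'],1.]); o=-R.T@t
    return o,d
def atz(p,u,v,z):
    o,d=ray(p,u,v); return o+d*(z-o[2])/d[2]
def bydepth(p,u,v):
    o,d=ray(p,u,v); return o+d*p['depth'][int(round(v)),int(round(u))]
def cloud(p):
    R,_=cv2.Rodrigues(np.array(p['rvec'],float)); t=np.array(p['tvec'],float).reshape(3)
    D=p['depth'];v,u=np.indices(D.shape)
    X=np.stack([(u-p['cx'])/p['fx']*D,(v-p['cy'])/p['fy']*D,D],-1)
    return (X-t)@R
def proj(p,X):
    return cv2.projectPoints(np.array(X,float).reshape(-1,1,3),np.array(p['rvec'],float),np.array(p['tvec'],float),np.array([[p['fx'],0,p['cx']],[0,p['fy'],p['cy']],[0,0,1.]]),None)[0].reshape(-1,2)
def save(p,n): cv2.imwrite('pics/'+n,p['image'][:,:,::-1])
E
python3 - <<'E'
from h import *
import pickle
for c in('top','side'):
    p=cams.camera(c); save(p,c+'0.png'); pickle.dump(p,open(c+'0.pkl','wb'))
    for n in['till_key','round_key','square_key','key_block','lock_face','keyway','till','cup_stack','tip_jar','price_card','card_reader','tongs','tablet','till_key_tip']:
        for r in cams.place_of(p,n)[:2]:
            u,v=r['at'][0]*560,r['at'][1]*420
            print(c,n,round(r['p'],2),round(u),round(v),bydepth(p,min(u,559),min(v,419)).round(3))
print(ctrl.get_obs(),ctrl.hold_point_z)
E
```

```text
pics
top till_key 0.5 423 220 [ 0.479 -0.405  0.085]
top round_key 0.5 395 213 [ 0.494 -0.343  0.08 ]
top square_key 0.62 371 208 [ 0.504 -0.291  0.073]
top key_block 0.62 387 214 [ 0.494 -0.332  0.049]
top key_block 0.25 431 146 [ 0.648 -0.425  0.086]
top lock_face 0.94 208 184 [0.55  0.084 0.084]
top keyway 0.77 210 183 [0.549 0.074 0.105]
top keyway 0.38 363 290 [ 0.312 -0.285  0.009]
top till 0.57 151 177 [0.563 0.214 0.085]
top cup_stack 0.94 341 120 [ 0.7   -0.216  0.106]
top cup_stack 0.55 398 215 [ 0.49  -0.349  0.081]
top tip_jar 0.83 430 145 [ 0.652 -0.424  0.084]
top price_card 0.68 303 153 [ 0.645 -0.136  0.013]
top card_reader 0.94 239 260 [0.377 0.012 0.024]
top tongs 0.73 135 260 [ 0.369  0.271 -0.002]
top tongs 0.5 155 176 [0.564 0.203 0.09 ]
top tablet 0.74 363 290 [ 0.313 -0.286  0.01 ]
top tablet 0.28 153 175 [0.563 0.203 0.109]
side till_key 0.52 294 353 [ 0.477 -0.428  0.078]
side till_key 0.38 282 168 [0.552 0.082 0.101]
side round_key 0.75 291 325 [ 0.485 -0.364  0.062]
side round_key 0.17 224 218 [ 0.385 -0.     0.02 ]
side square_key 0.49 294 299 [ 0.504 -0.3
[... 751 characters left out ...]
key_tip 0.33 277 166 [0.54  0.089 0.106]
{'time_s': 1.5, 'qpos': array([-1.40859015e+00,  2.99911093e-01,  1.52099241e+00,  2.26833480e-05,
        1.32068050e+00, -6.65870727e-02]), 'joint_vel': array([-0.00102597,  0.00029105, -0.0006821 ,  0.00059916, -0.00214923,
       -0.00020979]), 'tau': array([ 1.15550497e-04, -5.31656563e+01, -3.52913582e+01,  7.08565442e-02,
        2.12887296e-02, -1.14383298e-05]), 'ee_pos': array([ 0.12475101, -0.53566404,  0.20544271]), 'eef_rot': array([ 3.14158256e+00, -2.13533097e-05,  2.28787636e-01]), 'force': array([-0.34906384, -0.46156709,  0.2044313 ]), 'moment': array([ 0.01584583, -0.00955857,  0.07633638]), 'grip_width': 0.0939498844967157} -0.0188
```

Run:
```python
import cv2
for c in('top','side'):
    a=cv2.imread(f'pics/{c}0.png')
    print(a.shape)
a=cv2.imread('pics/top0.png')[180:250,340:460];cv2.imwrite('pics/t0k.png',cv2.resize(a,None,fx=6,fy=6,interpolation=cv2.INTER_CUBIC))
a=cv2.imread('pics/top0.png')[140:230,150:260];cv2.imwrite('pics/t0l.png',cv2.resize(a,None,fx=6,fy=6,interpolation=cv2.INTER_CUBIC))
a=cv2.imread('pics/side0.png')[270:390,230:360];cv2.imwrite('pics/s0k.png',cv2.resize(a,None,fx=5,fy=5,interpolation=cv2.INTER_CUBIC)[:600])
```

```text
(420, 560, 3)
(420, 560, 3)
```

View pics/top0.png

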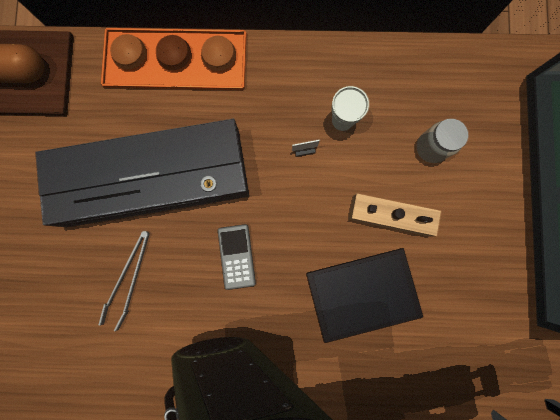

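View pics/side0.png

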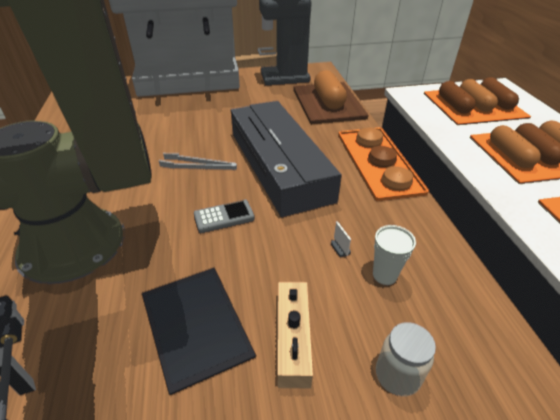

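View pics/t0k.png

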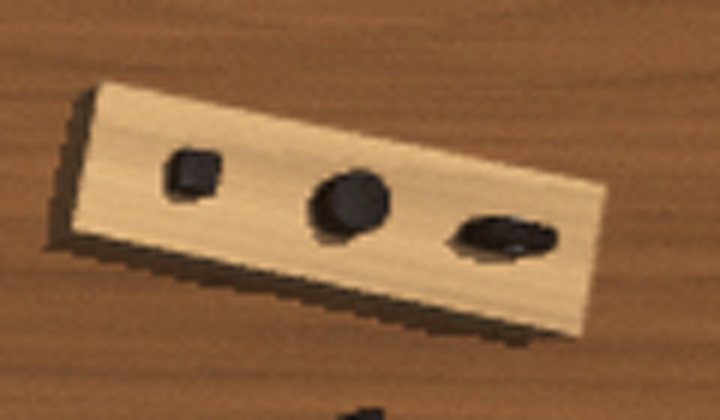

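View pics/t0l.png

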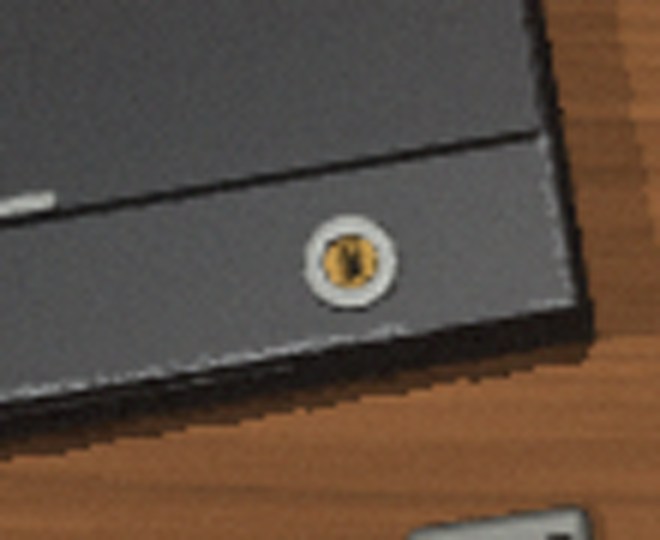

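View pics/s0k.png

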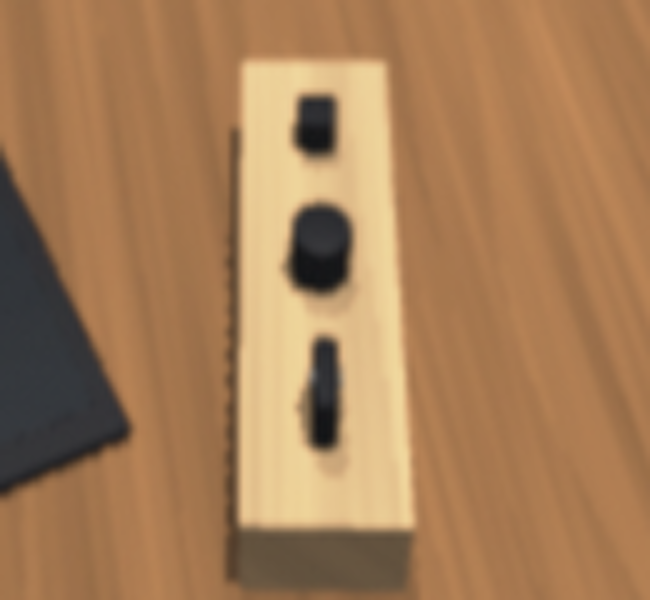

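```bash
cat > m.py <<'E'
from h import *
import pickle
for c in('top','side'):
    p=pickle.load(open(c+'0.pkl','rb')); im=p['image'].astype(int); X=cloud(p)
    hsv=cv2.cvtColor(p['image'],cv2.COLOR_RGB2HSV)
    # block top by depth
    m=(X[...,2]>0.042)&(X[...,2]<0.1)&(abs(X[...,0]-.49)<.1)&(abs(X[...,1]+.36)<.13)
    ml=(m&(X[...,2]<.058))
    # colour: pale wood top
    mc=((im.sum(-1)>420)&(abs(X[...,0]-.49)<.1)&(abs(X[...,1]+.36)<.13)).astype(np.uint8)
    mc=cv2.morphologyEx(mc,cv2.MORPH_CLOSE,np.ones((15,15)))
    cs,_=cv2.findContours(mc,cv2.RETR_EXTERNAL,cv2.CHAIN_APPROX_NONE); k=max(cs,key=cv2.contourArea).reshape(-1,2)
    W=np.array([atz(p,u,v,.05)[:2] for u,v in k])
    r=cv2.minAreaRect((W*1000).astype(np.float32)); print(c,'block',r)
    # dark keys on the block
    inb=np.zeros(mc.shape,np.uint8); cv2.drawContours(inb,[k.reshape(-1,1,2)],-1,1,-1)
    d=((im.max(-1)<60)&(inb>0)).astype(np.uint8)
    n,lab,st,ce=cv2.connectedComponentsWithStats(d)
    for i in range(1,n):
        if st[i,4]>15: print('  dark',st[i],ce[i].round(1),atz(p,*ce[i],.067).round(4))
    # collar
    reg=(abs(X[...,0]-.55)<.04)&(abs(X[...,1]-.08)<.04)
    mk=((im.min(-1)>105)|((hsv[...,1]>100)&(hsv[...,2]>100)))&reg
    n,lab,st,ce=cv2.connectedComponentsWithStats(mk.astype(np.uint8))
    i=1+np.argmax(st[1:,4]); k=cv2.findContours((lab==i).astype(np.uint8),cv2.RETR_EXTERNAL,cv2.CHAIN_APPROX_NONE)[0][0].reshape(-1,2)
    W=np.array([atz(p,u,v,.105)[:2] for u,v in k]).astype(np.float32)
    print(c,'collar',cv2.fitEllipse(W*1000), st[i])
    b=(hsv[...,1]>100)&(hsv[...,2]>110)&reg
    v,u=np.nonzero(b);print('  brass',len(u),u.mean(),v.mean(),atz(p,u.mean(),v.mean(),.103).round(4))
    # till top
    mt=(X[...,2]>.085)&(X[...,2]<.12)&(abs(X[...,0]-.57)<.2)&(abs(X[...,1]-.2)<.3)
    n,lab,st,ce=cv2.connectedComponentsWithStats(mt.astype(np.uint8)); i=1+np.argmax(st[1:,4])
    P=X[lab==i]; r=cv2.minAreaRect((P[:,:2]*1000).astype(np.float32)); print(c,'till',r,np.median(P[:,2]))
E
python3 m.py
```

```text
top block ((494.12384033203125, -354.4469909667969), (198.9012451171875, 59.01329040527344), 79.42578125)
  dark [368 205   9   8  52] [371.7 208.5] [ 0.504  -0.2938  0.067 ]
  dark [392 209  13  10 102] [397.9 213.6] [ 0.4937 -0.3539  0.067 ]
  dark [416 216  17   7  73] [424.  218.9] [ 0.4829 -0.4133  0.067 ]
top collar ((548.4085083007812, 79.52200317382812), (33.01063537597656, 33.334716796875), 170.51844787597656) [200 176  16  15 170]
  brass 70 214.77142857142857 191.35714285714286 [0.5303 0.0635 0.103 ]
top till ((573.4336547851562, 238.22698974609375), (172.11874389648438, 461.6186828613281), 11.021034240722656) 0.10247991225715093
side block ((493.0174560546875, -355.76824951171875), (197.80807495117188, 61.28467559814453), 79.69171905517578)
  dark [290 290   6  10  55] [292.7 294.6] [ 0.5018 -0.2998  0.067 ]
  dark [289 312  10  16 143] [293.6 319.4] [ 0.4916 -0.3555  0.067 ]
  dark [293 339   4  20  72] [294.6 349. ] [ 0.4809 -0.4146  0.067 ]
side collar ((547.75390625, 80.18748474121094), (35.507102966308594, 40.36229705810547), 168.36505126953125) [274 163  14  10 104]
  brass 26 273.2692307692308 191.8846153846154 [ 0.5117 -0.0161  0.103 ]
side till ((572.5360107421875, 234.76364135742188), (172.7174530029297, 464.2565612792969), 10.977815628051758) 0.10181890925841498
```

servo_tool(
  rows=[
    [0.03, 0.01, 0, 0, 0, 0.0965, -0.15],
    [0.06, 0.02, 0, 0, 0, 0.193, -0.15],
    [0.09, 0.03, 0, 0, 0, 0.29, -0.15],
    [0.12, 0.04, 0, 0, 0, 0.386, -0.15],
    [0.15, 0.05, 0, 0, 0, 0.4825, -0.15],
    [0.18, 0.06, 0, 0, 0, 0.579, -0.15],
    [0.21, 0.07, -0.005, 0, 0, 0.6755, -0.15],
    [0.24, 0.08, -0.01, 0, 0, 0.772, -0.15],
  ],
)

```text
time_s: 2.17
ee_pos: [0.3662, -0.455, 0.1956]
eef_rot: [3.141, 0.0, 1.006]
force: [-0.1, -0.3, -0.3]
grip_width: 0.0439
```

```bash
cat > g.py <<'E'
import sys
from h import *
o=ctrl.get_obs(); x,y,z,yaw=map(float,sys.argv[1:5])
from scipy.spatial.transform import Rotation as Ro
R=Ro.from_euler('xyz',o['eef_rot']); T=Ro.from_euler('xyz',[np.pi,0,yaw])
print(o['time_s'],'shift',(np.array([x,y,z])-o['ee_pos']).round(4),'turn',(T*R.inv()).as_rotvec().round(4),'q6',o['qpos'][5].round(3),'F',o['force'].round(1),'M',o['moment'].round(2),'w',o['grip_width'].round(4))
E
python3 g.py .4822 -.414 .12 1.387
```

```text
Traceback (most recent call last):
  File "g.py", line 6, in <module>
    print(o['time_s'],'shift',(np.array([x,y,z])-o['ee_pos']).round(4),'turn',(T*R.inv()).as_rotvec().round(4),'q6',o['qpos'][5].round(3),'F',o['force'].round(1),'M',o['moment'].round(2),'w',o['grip_width'].round(4))
                                                                                                                                                                                               ^^^^^^^^^^^^^^^^^^^^^
AttributeError: 'float' object has no attribute 'round'
```

servo_tool(
  rows=[
    [0.03, 0.01, -0.015, 0, 0, 0.08, -0.15],
    [0.06, 0.02, -0.03, 0, 0, 0.16, -0.15],
    [0.09, 0.03, -0.045, 0, 0, 0.24, -0.15],
    [0.116, 0.041, -0.06, 0, 0, 0.32, -0.15],
    [0.116, 0.041, -0.0756, 0, 0, 0.381, -0.15],
    [0.116, 0.041, -0.0756, 0, 0, 0.381, -0.15],
    [0.116, 0.041, -0.0756, 0, 0, 0.381, -0.15],
    [0.116, 0.041, -0.0756, 0, 0, 0.381, -0.15],
  ],
)

```text
time_s: 2.83
ee_pos: [0.4819, -0.4147, 0.1212]
eef_rot: [3.14, 0.001, 1.384]
force: [-0.4, 0.5, -0.2]
grip_width: 0.0398
```

```bash
sed -i "s/o\['grip_width'\].round(4)/round(o['grip_width'],4)/" g.py
python3 g.py .4822 -.414 .054 1.387
python3 - <<'E'
from h import *
p=cams.camera('side');save(p,'s1.png');cv2.imwrite('pics/s1c.png',cv2.resize(p['image'][270:390,230:360,::-1],None,fx=5,fy=5))
p=cams.camera('top');cv2.imwrite('pics/t1c.png',cv2.resize(p['image'][160:280,340:480,::-1],None,fx=5,fy=5))
E
```

```text
2.8333 shift [ 0.0003  0.0007 -0.0672] turn [0.0013 0.0014 0.0034] q6 -0.581 F [-0.4  0.5 -0.2] M [-0.04 -0.07 -0.  ] w 0.0398
```

View pics/s1c.png

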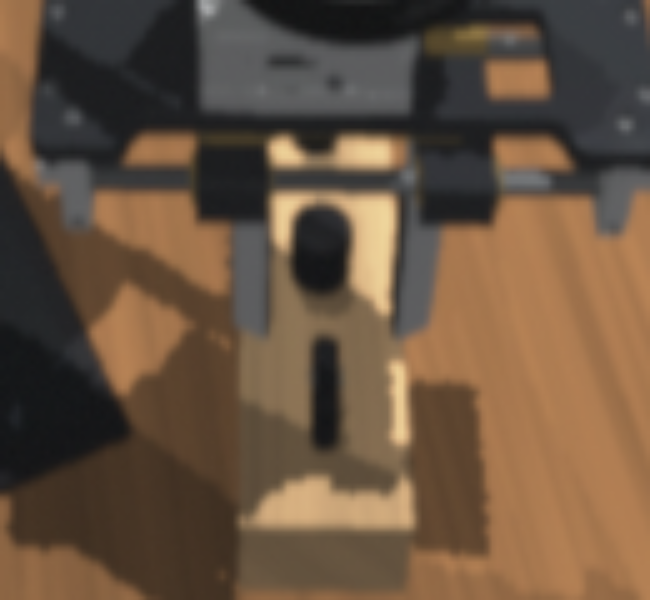

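View pics/t1c.png

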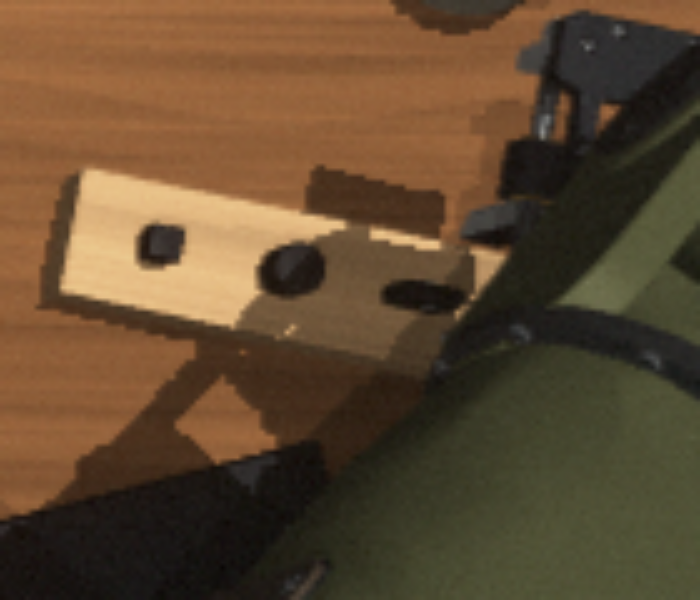

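servo_tool(
  rows=[
    [0, 0.0005, -0.02, 0, 0, 0.003, -0.15],
    [0, 0.0005, -0.04, 0, 0, 0.003, -0.15],
    [0, 0.0005, -0.055, 0, 0, 0.003, -0.15],
    [0, 0.0005, -0.0665, 0, 0, 0.003, -0.15],
    [0, 0.0005, -0.0665, 0, 0, 0.003, -0.15],
    [0, 0.0005, -0.0665, 0, 0, 0.003, -0.15],
    [0, 0.0005, -0.0665, 0, 0, 0.003, -0.15],
    [0, 0.0005, -0.0665, 0, 0, 0.003, -0.15],
  ],
)

```text
time_s: 3.6
ee_pos: [0.4824, -0.4149, 0.0563]
eef_rot: [3.138, 0.002, 1.387]
force: [-0.9, -0.4, 1.2]
grip_width: 0.0399
```

```bash
python3 g.py .4822 -.414 .054 1.387
python3 - <<'E'
from h import *
p=cams.camera('side');save(p,'s2.png');cv2.imwrite('pics/s2c.png',cv2.resize(p['image'][270:390,230:360,::-1],None,fx=5,fy=5))
E
```

```text
3.6 shift [-0.0002  0.0009 -0.0023] turn [0.0031 0.0034 0.0002] q6 -0.584 F [-0.9 -0.4  1.2] M [-0.04 -0.04 -0.01] w 0.0399
```

View pics/s2c.png

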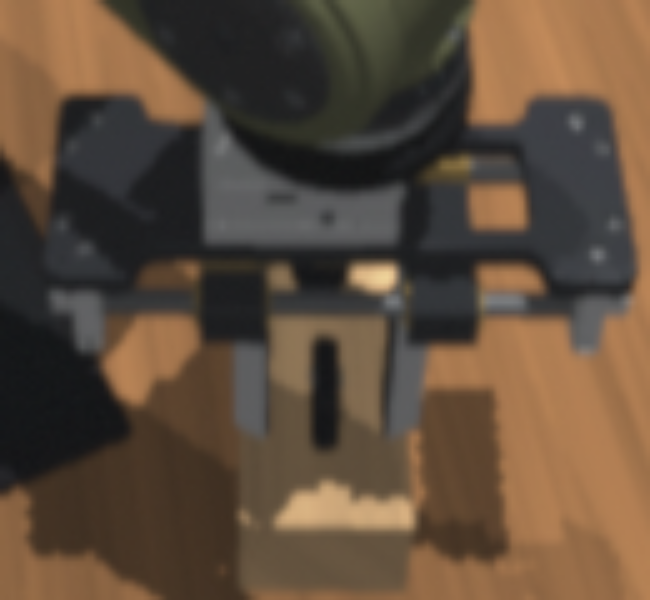

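servo_tool(
  newtons=50,
  rows=[
    [0, 0.0007, -0.003, 0.003, 0.003, 0, -0.15],
    [0, 0.0007, -0.003, 0.003, 0.003, 0, -0.6],
    [0, 0.0007, -0.003, 0.003, 0.003, 0, -1],
    [0, 0.0007, -0.003, 0.003, 0.003, 0, -1],
    [0, 0.0007, -0.003, 0.003, 0.003, 0, -1],
    [0, 0.0007, -0.003, 0.003, 0.003, 0, -1],
    [0, 0.0007, -0.003, 0.003, 0.003, 0, -1],
    [0, 0.0007, -0.003, 0.003, 0.003, 0, -1],
  ],
)

```text
time_s: 4.32
ee_pos: [0.4823, -0.4141, 0.0531]
eef_rot: [3.141, -0.0, 1.387]
force: [0.2, 0.1, 0.2]
grip_width: 0.0101
```

```bash
python3 g.py .4822 -.414 .15 1.387
```

```text
4.3167 shift [-0.0001  0.0001  0.0969] turn [-0.0001  0.0002  0.0001] q6 -0.583 F [0.2 0.1 0.2] M [-0.02 -0.09 -0.05] w 0.0101
```

servo_tool(
  rows=[
    [0, 0, 0.015, 0, 0, 0, -1],
    [0, 0, 0.03, 0, 0, 0, -1],
    [0, 0, 0.045, 0, 0, 0, -1],
    [0, 0, 0.06, 0, 0, 0, -1],
    [0, 0, 0.08, 0, 0, 0, -1],
    [0, 0, 0.1, 0, 0, 0, -1],
    [0, 0, 0.117, 0, 0, 0, -1],
    [0, 0, 0.117, 0, 0, 0, -1],
  ],
)

```text
time_s: 4.98
ee_pos: [0.4832, -0.4149, 0.1739]
eef_rot: [3.137, 0.003, 1.387]
force: [0.4, -0.6, 0.3]
grip_width: 0.0095
```

```bash
python3 g.py .53 -.05 .17 3.334;python3 - <<'E'
from h import *
p=cams.camera('side');save(p,'s3.png');cv2.imwrite('pics/s3c.png',cv2.resize(p['image'][220:390,200:360,::-1],None,fx=3.5,fy=3.5))
E
```

```text
4.9833 shift [ 0.0468  0.3649 -0.0039] turn [-1.5000e-03  6.3000e-03  1.9471e+00] q6 -0.583 F [ 0.4 -0.6  0.3] M [-0.07 -0.06 -0.  ] w 0.0095
```

View pics/s3c.png

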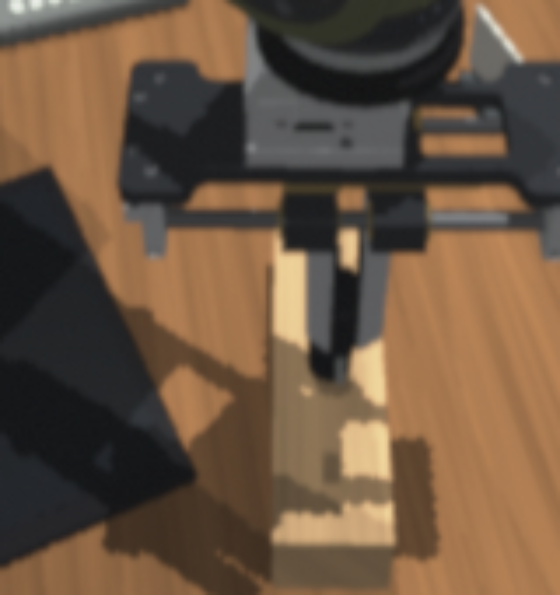

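servo_tool(
  rows=[
    [0.004, 0.03, 0, 0, 0, 0.12, -1],
    [0.008, 0.06, 0, 0, 0, 0.24, -1],
    [0.012, 0.09, 0, 0, 0, 0.36, -1],
    [0.016, 0.12, 0, 0, 0, 0.48, -1],
    [0.02, 0.15, 0, 0, 0, 0.6, -1],
    [0.024, 0.18, 0, 0, 0, 0.72, -1],
    [0.028, 0.21, 0, 0, 0, 0.84, -1],
    [0.032, 0.24, 0, 0, 0, 0.96, -1],
  ],
)

```text
time_s: 5.7
ee_pos: [0.5142, -0.1728, 0.1701]
eef_rot: [3.14, -0.0, 2.353]
force: [-0.0, -0.4, -0.6]
grip_width: 0.0098
```

```bash
python3 g.py .548 .079 .165 3.334
```

```text
5.7 shift [ 0.0338  0.2518 -0.0051] turn [-2.000e-03  4.000e-04  9.812e-01] q6 -1.175 F [-0.  -0.4 -0.6] M [-0.03 -0.14 -0.02] w 0.0098
```

servo_tool(
  rows=[
    [0.005, 0.036, 0, 0, 0, 0.12, -1],
    [0.01, 0.072, 0, 0, 0, 0.24, -1],
    [0.015, 0.108, 0, 0, 0, 0.36, -1],
    [0.02, 0.144, 0, 0, 0, 0.48, -1],
    [0.025, 0.18, 0, 0, 0, 0.6, -1],
    [0.029, 0.216, 0, 0, 0, 0.72, -1],
    [0.034, 0.24, 0, 0, 0, 0.84, -1],
    [0.034, 0.252, -0.003, 0, 0, 0.95, -1],
  ],
)

```text
time_s: 6.37
ee_pos: [0.5481, 0.0821, 0.1659]
eef_rot: [3.139, -0.001, -2.972]
force: [-0.1, 0.5, -0.2]
grip_width: 0.0097
```

servo_tool(
  rows=[
    [0, 0, 0, 0, 0, 0.03, -1],
    [0, 0, 0, 0, 0, 0.03, -1],
    [0, 0, 0, 0, 0, 0.03, -1],
    [0, 0, 0, 0, 0, 0.03, -1],
    [0, 0, 0, 0, 0, 0.03, -1],
    [0, 0, 0, 0, 0, 0.03, -1],
    [0, 0, 0, 0, 0, 0.03, -1],
    [0, 0, 0, 0, 0, 0.03, -1],
  ],
)

```text
time_s: 7.03
ee_pos: [0.5481, 0.0818, 0.166]
eef_rot: [3.139, -0.001, -2.943]
force: [-0.5, -0.6, -1.0]
grip_width: 0.0095
```

```bash
python3 g.py .548 .079 .165 3.334;python3 - <<'E'
from h import *
import pickle
for c in('side','top'):
    p=cams.camera(c);save(p,c+'4.png');pickle.dump(p,open(c+'4.pkl','wb'))
    for n in('till_key_tip','till_key','lock_face','keyway'):
        r=cams.place_of(p,n)[:1]; print(c,n,[(round(q['p'],2),np.round(np.array(q['at'])*[560,420],1)) for q in r])
    o=ctrl.get_obs()['ee_pos']; print('expected tip px',proj(p,[[o[0],o[1],o[2]-.041]]), 'lock',proj(p,[[.548,.0795,.105]]))
    u,v=proj(p,[[.548,.0795,.13]])[0].astype(int)
    a=p['image'][max(0,v-55):v+55,u-65:u+65,::-1];cv2.imwrite('pics/%s4c.png'%c,cv2.resize(a,None,fx=5,fy=5,interpolation=cv2.INTER_CUBIC)); print(u-65,v-55)
E
```

```text
7.0333 shift [-0.0001 -0.0028 -0.001 ] turn [-0.0021 -0.0015 -0.0065] q6 -1.689 F [-0.5 -0.6 -1. ] M [ 0.   -0.18  0.01] w 0.0095
side till_key_tip [(0.57, array([279.8, 160.3]))]
side till_key [(0.43, array([276.7, 147.3]))]
side lock_face [(0.6, array([277.9, 166.9]))]
side keyway [(0.69, array([280.9, 166.2]))]
expected tip px [[280.54997692 160.76605144]] lock [[280.63704712 167.57373167]]
215 104
top till_key_tip []
top till_key [(0.38, array([153.2, 176.1]))]
top lock_face [(0.93, array([207.5, 183.2]))]
top keyway [(0.61, array([208.7, 183.5]))]
expected tip px [[204.94562707 181.68384061]] lock [[207.82503046 183.19700951]]
140 126
```

View pics/side4c.png

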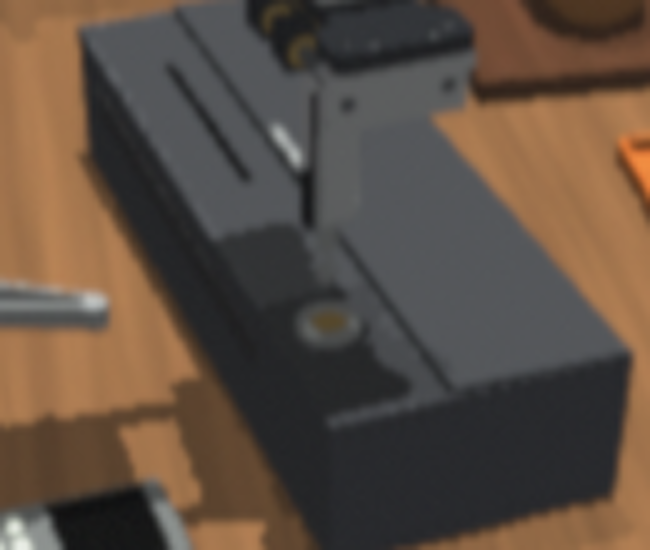

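View pics/top4c.png

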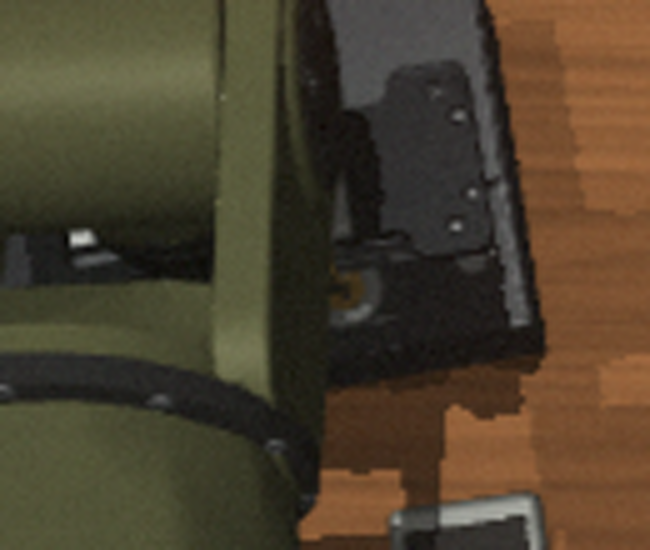

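servo_tool(
  rows=[
    [0, -0.0022, -0.004, -0.002, -0.0015, -0.0065, -1],
    [0, -0.0022, -0.008, -0.002, -0.0015, -0.0065, -1],
    [0, -0.0022, -0.012, -0.002, -0.0015, -0.0065, -1],
    [0, -0.0022, -0.016, -0.002, -0.0015, -0.0065, -1],
    [0, -0.0022, -0.016, -0.002, -0.0015, -0.0065, -1],
    [0, -0.0022, -0.016, -0.002, -0.0015, -0.0065, -1],
    [0, -0.0022, -0.016, -0.002, -0.0015, -0.0065, -1],
    [0, -0.0022, -0.016, -0.002, -0.0015, -0.0065, -1],
  ],
)

```text
time_s: 8.2
ee_pos: [0.5482, 0.0799, 0.1501]
eef_rot: [3.142, 0.0, -2.949]
force: [-0.5, 0.8, -0.7]
grip_width: 0.0097
```

```bash
python3 g.py .548 .0795 .14 3.334;python3 - <<'E'
from h import *
import pickle
for c in('side',):
    p=cams.camera(c)
    o=ctrl.get_obs()['ee_pos']; print('expected tip px',proj(p,[[o[0],o[1],o[2]-.041]]), 'lock',proj(p,[[.548,.0795,.105]]))
    u,v=proj(p,[[.548,.0795,.12]])[0].astype(int)
    a=p['image'][max(0,v-35):v+35,u-40:u+40,::-1];cv2.imwrite('pics/%s5c.png'%c,cv2.resize(a,None,fx=8,fy=8,interpolation=cv2.INTER_CUBIC)); print(u-40,v-35)
E
```

```text
8.2 shift [-0.0002 -0.0004 -0.0101] turn [-0.0001  0.0002 -0.0007] q6 -1.685 F [-0.5  0.8 -0.7] M [ 0.08 -0.11  0.06] w 0.0097
expected tip px [[280.68698927 166.2056137 ]] lock [[280.63704712 167.57373167]]
240 127
```

View pics/side5c.png

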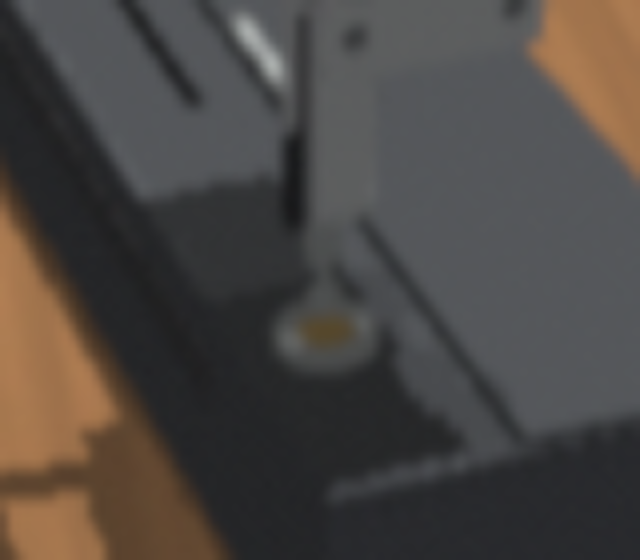

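servo_tool(
  rows=[
    [0, -0.0004, -0.0012, 0, 0, 0, -1],
    [0, -0.0004, -0.0024, 0, 0, 0, -1],
    [0, -0.0004, -0.0036, 0, 0, 0, -1],
    [0, -0.0004, -0.0048, 0, 0, 0, -1],
    [0, -0.0004, -0.006, 0, 0, 0, -1],
    [0, -0.0004, -0.0075, 0, 0, 0, -1],
    [0, -0.0004, -0.009, 0, 0, 0, -1],
    [0, -0.0004, -0.009, 0, 0, 0, -1],
  ],
)

```text
time_s: 8.92
ee_pos: [0.5481, 0.0795, 0.1407]
eef_rot: [3.141, -0.0, -2.948]
force: [0.3, 0.1, -1.3]
grip_width: 0.0097
```

```bash
python3 g.py .548 .0795 .136 3.334;python3 - <<'E'
from h import *
import pickle
for c in('side',):
    p=cams.camera(c)
    u,v=proj(p,[[.548,.0795,.12]])[0].astype(int)
    a=p['image'][max(0,v-35):v+35,u-40:u+40,::-1];cv2.imwrite('pics/%s6c.png'%c,cv2.resize(a,None,fx=8,fy=8,interpolation=cv2.INTER_CUBIC)); print(u-40,v-35)
E
```

```text
8.9167 shift [-0.0001  0.     -0.0047] turn [-0.0001 -0.0002 -0.0007] q6 -1.686 F [ 0.3  0.1 -1.3] M [ 0.08 -0.12 -0.01] w 0.0097
240 127
```

View pics/side6c.png

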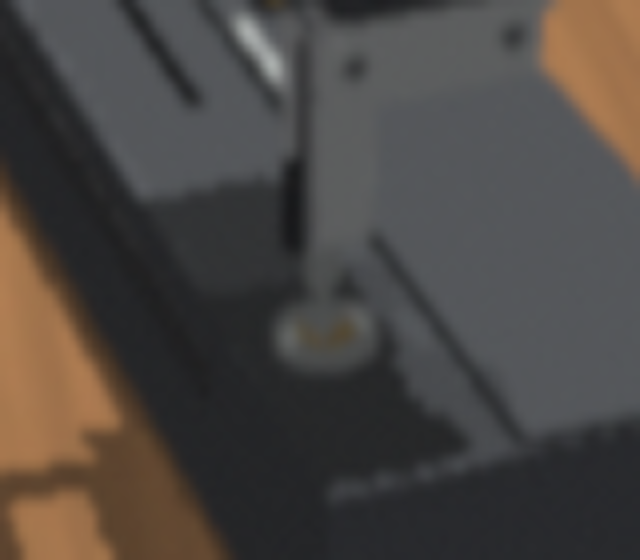

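servo_tool(
  rows=[
    [0, 0, -0.0007, 0, 0, 0.1, -1],
    [0, 0, -0.0014, 0, 0, 0.1, -1],
    [0, 0, -0.0021, 0, 0, 0, -1],
    [0, 0, -0.0028, 0, 0, -0.1, -1],
    [0, 0, -0.0035, 0, 0, -0.1, -1],
    [0, 0, -0.0042, 0, 0, 0, -1],
    [0, 0, -0.0049, 0, 0, 0.1, -1],
    [0, 0, -0.0056, 0, 0, 0, -1],
  ],
)

```text
time_s: 9.63
ee_pos: [0.5483, 0.0795, 0.1354]
eef_rot: [-3.142, 0.0, -2.932]
force: [0.0, -1.0, 0.5]
grip_width: 0.0098
```

```bash
python3 g.py .548 .0795 .13 3.334
```

```text
9.6333 shift [-0.0003  0.     -0.0054] turn [-0.0001  0.0004 -0.017 ] q6 -1.702 F [ 0.  -1.   0.5] M [ 0.03 -0.34  0.03] w 0.0098
```

servo_tool(
  rows=[
    [-0.0002, 0, -0.0007, 0, 0, -0.1, -1],
    [-0.0002, 0, -0.0014, 0, 0, -0.12, -1],
    [-0.0002, 0, -0.0021, 0, 0, -0.02, -1],
    [-0.0002, 0, -0.0028, 0, 0, 0.085, -1],
    [-0.0002, 0, -0.0035, 0, 0, 0.085, -1],
    [-0.0002, 0, -0.0042, 0, 0, -0.02, -1],
    [-0.0002, 0, -0.0049, 0, 0, -0.12, -1],
    [-0.0002, 0, -0.0056, 0, 0, -0.02, -1],
  ],
)

```text
time_s: 10.3
ee_pos: [0.5483, 0.0795, 0.1301]
eef_rot: [-3.142, 0.001, -2.967]
force: [0.4, -0.8, 3.0]
grip_width: 0.01
```

```bash
python3 g.py .548 .0795 .13 3.334
```

```text
10.3 shift [-0.0003 -0.     -0.0001] turn [-0.0002  0.0013  0.018 ] q6 -1.667 F [ 0.4 -0.8  3. ] M [ 0.05 -0.29  0.02] w 0.01
```

servo_tool(
  rows=[
    [-0.0003, 0, -0.0007, 0, 0, 0.1, -1],
    [-0.0003, 0, -0.0014, 0, 0, 0.12, -1],
    [-0.0003, 0, -0.0021, 0, 0, 0.02, -1],
    [-0.0003, 0, -0.0028, 0, 0, -0.085, -1],
    [-0.0003, 0, -0.0035, 0, 0, -0.085, -1],
    [-0.0003, 0, -0.0042, 0, 0, 0.02, -1],
    [-0.0003, 0, -0.0049, 0, 0, 0.12, -1],
    [-0.0003, 0, -0.0056, 0, 0, 0.02, -1],
  ],
)

```text
time_s: 10.97
ee_pos: [0.5485, 0.0796, 0.125]
eef_rot: [-3.141, 0.003, -2.935]
force: [2.3, -0.2, 1.7]
grip_width: 0.01
```

```bash
python3 g.py .548 .0795 .12 3.334
```

```text
10.9667 shift [-0.0005 -0.0001 -0.005 ] turn [-0.0002  0.0028 -0.0146] q6 -1.7 F [ 2.3 -0.2  1.7] M [-0.05 -0.59  0.03] w 0.01
```

servo_tool(
  rows=[
    [0.0003, 0, -0.0007, 0, 0.002, -0.1, -1],
    [0.0003, 0, -0.0014, 0, 0.002, -0.12, -1],
    [0.0003, 0, -0.0021, 0, 0.002, -0.02, -1],
    [0.0003, 0, -0.0028, 0, 0.002, 0.085, -1],
    [0.0003, 0, -0.0035, 0, 0.002, 0.085, -1],
    [0.0003, 0, -0.0042, 0, 0.002, -0.02, -1],
    [0.0003, 0, -0.0049, 0, 0.002, -0.12, -1],
    [0.0003, 0, -0.0056, 0, 0.002, -0.02, -1],
  ],
)

```text
time_s: 11.63
ee_pos: [0.5489, 0.0797, 0.1193]
eef_rot: [3.141, 0.001, -2.972]
force: [1.8, 0.1, -0.1]
grip_width: 0.0096
```

```bash
python3 g.py .548 .0795 .12 3.334
```

```text
11.6333 shift [-0.0009 -0.0002  0.0007] turn [-0.0004  0.0012  0.0232] q6 -1.662 F [ 1.8  0.1 -0.1] M [ 0.24 -0.47 -0.01] w 0.0096
```

servo_tool(
  rows=[
    [0.0003, 0, -0.0007, 0, 0.001, 0.1, -1],
    [0.0003, 0, -0.0014, 0, 0.001, 0.12, -1],
    [0.0003, 0, -0.0021, 0, 0.001, 0.02, -1],
    [0.0003, 0, -0.0028, 0, 0.001, -0.085, -1],
    [0.0003, 0, -0.0035, 0, 0.001, -0.085, -1],
    [0.0003, 0, -0.0042, 0, 0.001, 0.02, -1],
    [0.0003, 0, -0.0049, 0, 0.001, 0.12, -1],
    [0.0003, 0, -0.0056, 0, 0.001, 0.02, -1],
  ],
)

```text
time_s: 12.3
ee_pos: [0.549, 0.0797, 0.1141]
eef_rot: [3.141, -0.0, -2.942]
force: [-2.1, -0.7, 0.4]
grip_width: 0.0097
```

```bash
python3 g.py .548 .0795 .108 3.334;python3 - <<'E'
from h import *
import pickle
for c in('side',):
    p=cams.camera(c)
    u,v=proj(p,[[.548,.0795,.12]])[0].astype(int)
    a=p['image'][max(0,v-35):v+35,u-40:u+40,::-1];cv2.imwrite('pics/%s7c.png'%c,cv2.resize(a,None,fx=8,fy=8,interpolation=cv2.INTER_CUBIC)); print(u-40,v-35)
E
```

```text
12.3 shift [-0.001  -0.0002 -0.0061] turn [-0.0003 -0.0001 -0.0071] q6 -1.692 F [-2.1 -0.7  0.4] M [-0.08  0.37 -0.01] w 0.0097
240 127
```

View pics/side7c.png

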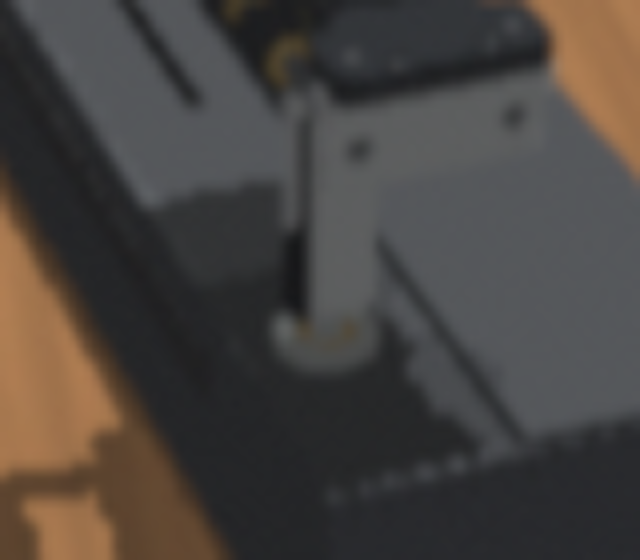

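servo_tool(
  rows=[
    [-0.0003, 0, -0.0007, 0, 0, -0.1, -1],
    [-0.0003, 0, -0.0014, 0, 0, -0.11, -1],
    [-0.0003, 0, -0.0021, 0, 0, -0.01, -1],
    [-0.0003, 0, -0.0028, 0, 0, 0.095, -1],
    [-0.0003, 0, -0.0035, 0, 0, 0.095, -1],
    [-0.0003, 0, -0.0042, 0, 0, -0.01, -1],
    [-0.0003, 0, -0.0049, 0, 0, -0.11, -1],
    [-0.0003, 0, -0.0056, 0, 0, -0.01, -1],
  ],
)

```text
time_s: 13.02
ee_pos: [0.5488, 0.0797, 0.1082]
eef_rot: [3.141, 0.0, -2.988]
force: [1.6, -0.7, -0.3]
grip_width: 0.0094
```

```bash
python3 g.py .548 .0795 .108 3.334
```

```text
13.0167 shift [-0.0008 -0.0002 -0.0002] turn [-0.0003  0.0002  0.0386] q6 -1.647 F [ 1.6 -0.7 -0.3] M [ 0.05 -0.49  0.06] w 0.0094
```

servo_tool(
  rows=[
    [0, 0, -0.0005, 0, 0, 0.1, -1],
    [0, 0, -0.001, 0, 0, 0.13, -1],
    [0, 0, -0.0015, 0, 0, 0.03, -1],
    [0, 0, -0.002, 0, 0, -0.06, -1],
    [0, 0, -0.002, 0, 0, -0.06, -1],
    [0, 0, -0.002, 0, 0, 0.04, -1],
    [0, 0, -0.002, 0, 0, 0.04, -1],
    [0, 0, -0.002, 0, 0, 0.04, -1],
  ],
)

```text
time_s: 13.68
ee_pos: [0.5496, 0.0797, 0.108]
eef_rot: [-3.141, 0.003, -2.946]
force: [-3.6, 0.3, 17.6]
grip_width: 0.0099
```

```bash
python3 g.py .548 .0795 .108 3.334;python3 - <<'E'
from h import *
import pickle
for c in('side','top'):
    p=cams.camera(c)
    u,v=proj(p,[[.548,.0795,.12]])[0].astype(int)
    a=p['image'][max(0,v-35):v+35,u-40:u+40,::-1];cv2.imwrite('pics/%s8c.png'%c,cv2.resize(a,None,fx=8,fy=8,interpolation=cv2.INTER_CUBIC)); print(u-40,v-35)
E
```

```text
13.6833 shift [-0.0016 -0.0002  0.    ] turn [-0.0004  0.0028 -0.0028] q6 -1.688 F [-3.6  0.3 17.6] M [0.06 0.5  0.06] w 0.0099
240 127
166 147
```

View pics/side8c.png

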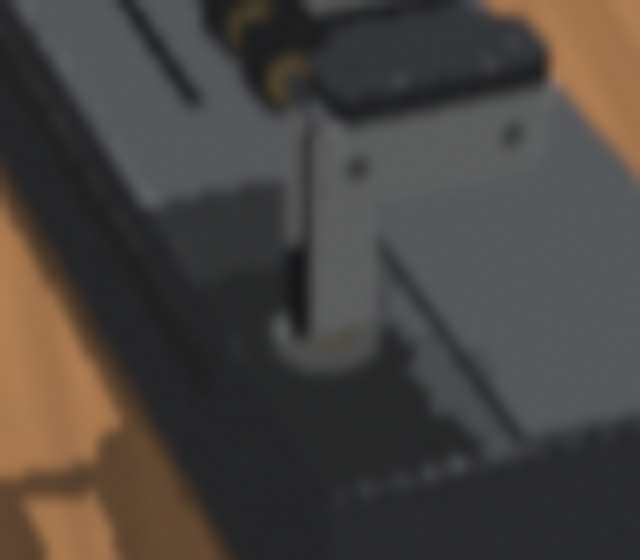

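servo_tool(
  rows=[
    [-0.0005, 0, -0.001, 0, 0.002, 0.09, -1],
    [-0.0005, 0, -0.0016, 0, 0.002, 0.09, -1],
    [-0.0005, 0, -0.0022, 0, 0.002, 0, -1],
    [-0.0005, 0, -0.0028, 0, 0.002, -0.1, -1],
    [-0.0005, 0, -0.0028, 0, 0.002, -0.1, -1],
    [-0.0005, 0, -0.0028, 0, 0.002, 0, -1],
    [-0.0005, 0, -0.0028, 0, 0.002, 0, -1],
    [-0.0005, 0, -0.0028, 0, 0.002, 0, -1],
  ],
)

```text
time_s: 14.45
ee_pos: [0.55, 0.0797, 0.1079]
eef_rot: [-3.141, 0.004, -2.945]
force: [-7.9, 0.9, 26.6]
grip_width: 0.0095
```

```bash
python3 g.py .548 .0795 .108 3.334
```

```text
14.45 shift [-0.002  -0.0002  0.0001] turn [-0.0004  0.0043 -0.0038] q6 -1.689 F [-7.9  0.9 26.6] M [-0.08  1.39  0.11] w 0.0095
```

servo_tool(
  rows=[
    [-0.0012, 0, -0.001, 0, 0.004, -0.05, -1],
    [-0.0012, 0, -0.001, 0, 0.004, -0.15, -1],
    [-0.0012, 0, -0.001, 0, 0.004, -0.25, -1],
    [-0.0012, 0, -0.001, 0, 0.004, -0.35, -1],
    [-0.0012, 0, -0.001, 0, 0.004, -0.45, -1],
    [-0.0012, 0, -0.001, 0, 0.004, -0.55, -1],
    [-0.0012, 0, -0.001, 0, 0.004, -0.65, -1],
    [-0.0012, 0, -0.001, 0, 0.004, -0.7, -1],
  ],
)

```text
time_s: 15.12
ee_pos: [0.5494, 0.0793, 0.108]
eef_rot: [-3.141, 0.002, 2.633]
force: [-1.7, -3.1, 11.6]
grip_width: 0.0098
```

```bash
python3 g.py .5488 .0796 .108 3.334
```

```text
15.1167 shift [-0.0006  0.0003 -0.    ] turn [0.0012 0.0023 0.7009] q6 -0.983 F [-1.7 -3.1 11.6] M [-0.62  0.27  0.22] w 0.0098
```

servo_tool(
  rows=[
    [-0.0004, 0, -0.001, 0, 0.002, -0.1, -1],
    [-0.0004, 0, -0.001, 0, 0.002, -0.2, -1],
    [-0.0004, 0, -0.001, 0, 0.002, -0.3, -1],
    [-0.0004, 0, -0.001, 0, 0.002, -0.4, -1],
    [-0.0004, 0, -0.001, 0, 0.002, -0.5, -1],
    [-0.0004, 0, -0.001, 0, 0.002, -0.6, -1],
    [-0.0004, 0, -0.001, 0, 0.002, -0.7, -1],
    [-0.0004, 0, -0.001, 0, 0.002, -0.75, -1],
  ],
)

```text
time_s: 15.78
ee_pos: [0.5488, 0.0786, 0.108]
eef_rot: [-3.139, 0.002, 1.878]
force: [-8.3, -4.8, 15.1]
grip_width: 0.0095
```

```bash
python3 g.py .5488 .0796 .108 3.334
```

```text
15.7833 shift [-0.     0.001  0.   ] turn [4.1000e-03 5.0000e-04 1.4557e+00] q6 -0.228 F [-8.3 -4.8 15.1] M [-0.91  1.48  0.22] w 0.0095
```

servo_tool(
  rows=[
    [-0.0007, -0.0004, -0.001, 0.002, 0, -0.06, -1],
    [-0.0007, -0.0004, -0.001, 0.002, 0, -0.12, -1],
    [-0.0007, -0.0004, -0.001, 0.002, 0, -0.18, -1],
    [-0.0007, -0.0004, -0.001, 0.002, 0, -0.23, -1],
    [-0.0007, -0.0004, -0.001, 0.002, 0, -0.26, -1],
    [-0.0007, -0.0004, -0.001, 0.002, 0, -0.26, -1],
    [-0.0007, -0.0004, -0.001, 0.002, 0, -0.26, -1],
    [-0.0007, -0.0004, -0.001, 0.002, 0, -0.26, -1],
  ],
)

```text
time_s: 16.45
ee_pos: [0.5484, 0.0784, 0.108]
eef_rot: [-3.14, 0.0, 1.619]
force: [-4.0, 0.6, 11.9]
grip_width: 0.0097
```

```bash
python3 g.py .5488 .0796 .108 3.334;python3 - <<'E'
from h import *
import pickle
for c in('side','top'):
    p=cams.camera(c);pickle.dump(p,open(c+'9.pkl','wb'));save(p,c+'9.png')
    X=cloud(p); 
    # lid height: points in till frame on lid near front edge
    a=.192; d=X[...,:2]-np.array([.548,.0795]); lx=d[...,0]*np.cos(a)+d[...,1]*np.sin(a); ly=-d[...,0]*np.sin(a)+d[...,1]*np.cos(a)
    for lo,hi in((5,30),(40,55),(60,80),(95,120)):
        m=(lx>lo/1e3)&(lx<hi/1e3)&(ly>-.06)&(ly<.3)&(p['depth']>0)&(X[...,2]<.14)&(X[...,2]>.08); print(c,lo,np.median(X[...,2][m]).round(4),m.sum())
E
```

```text
16.45 shift [ 0.0004  0.0012 -0.    ] turn [ 1.6000e-03 -9.0000e-04  1.7147e+00] q6 0.028 F [-4.   0.6 11.9] M [0.16 0.71 0.17] w 0.0097
side 5 0.1003 307
side 40 0.1156 154
side 60 0.1121 227
side 95 0.1064 322
top 5 0.1003 778
top 40 0.1159 436
top 60 0.1127 598
top 95 0.1068 751
```

View pics/side9.png

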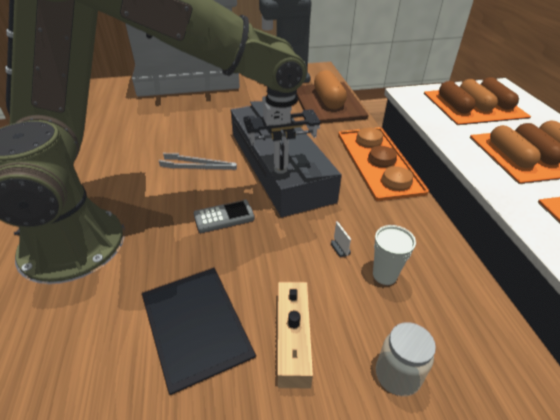

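servo_tool(
  rows=[
    [-0.0003, 0, -0.001, 0, 0, -0.02, -1],
    [-0.0003, 0, -0.001, 0, 0, -0.04, -1],
    [-0.0003, 0, -0.001, 0, 0, -0.06, -1],
    [-0.0003, 0, -0.001, 0, 0, -0.06, -1],
    [-0.0003, 0, -0.001, 0, 0, -0.06, -1],
    [-0.0003, 0, -0.001, 0, 0, -0.06, -1],
    [-0.0003, 0, -0.001, 0, 0, -0.06, -1],
    [-0.0003, 0, -0.001, 0, 0, -0.06, -1],
  ],
)

```text
time_s: 17.22
ee_pos: [0.5483, 0.0784, 0.108]
eef_rot: [-3.141, 0.0, 1.56]
force: [-4.6, 0.3, 11.6]
grip_width: 0.0093
```

```bash
python3 g.py .5488 .0796 .108 3.334
python3 - <<'E'
from h import *
p=cams.camera('side');cv2.imwrite('pics/s10.png',cv2.resize(p['image'][105:205,220:350,::-1],None,fx=6,fy=6,interpolation=cv2.INTER_CUBIC)); X=cloud(p)
a=.192; d=X[...,:2]-np.array([.548,.0795]); lx=d[...,0]*np.cos(a)+d[...,1]*np.sin(a); ly=-d[...,0]*np.sin(a)+d[...,1]*np.cos(a)
m=(lx>.04)&(lx<.055)&(ly>-.06)&(ly<.3)&(X[...,2]<.14)&(X[...,2]>.08);print(np.median(X[...,2][m]))
o=ctrl.get_obs();print(o['joint_vel'].round(3),o['moment'].round(2))
E
```

```text
17.2167 shift [0.0005 0.0012 0.    ] turn [ 9.0000e-04 -2.0000e-04  1.7735e+00] q6 0.086 F [-4.6  0.3 11.6] M [0.06 0.69 0.24] w 0.0093
0.11561298455393565
[ 0.001  0.001  0.001  0.001 -0.001 -0.003] [0.03 0.72 0.25]
```

View pics/s10.png

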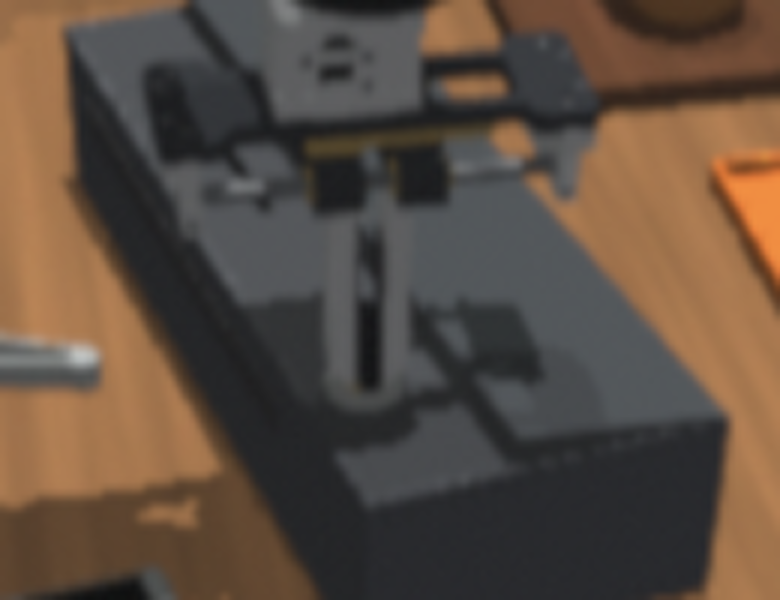

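```bash
python3 -c "
from station import hand_in
print(hand_in())"
```

```text
the job is handed in; nothing more can be done
None
```

I took the till key out of the block, wiggled it past the pins until it was fully home, and turned it clockwise to its stop. The lid sprang up. I handed the job in at about 17 s, with the hand still gripping the key and holding it turned.

**Key home:** The tool stopped at z = 0.108 m, which is the height calculated for the shoulder resting on the collar. It did not move further under 27 N.

**Turn:** The hand had turned 1.77 rad. The plug's angle isn't measured directly. Allowing for play and grip give, it should be at its stop of about 1.5 rad. The roughly 0.25 N m of moment fits that, as it is more than the spring alone would give.

**Lid:** The depth image puts its front edge about 15 mm up, close to 0.15 rad.

**Still held:** The final downward push is about 12 N, with 50 N of grip commanded. The joints were at rest when I handed in.

**Other things:** The last full picture shows the other two keys in the block and nothing on the counter visibly moved. I checked this by eye only.

**Disagreement:** During the turn the tool drifted about 1 mm in y from the lock axis I had measured. That is within the 3 mm allowed.

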